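# Frame a leaded panel: push it home in the border channel and clamp it by feel

### The job

Slide the small leaded glass panel along the framing board until it is fully home in the far zinc channel, then swing the cam lever round clockwise until you feel it bite, so that the panel is also fully home in the left channel and stays held firmly in the corner, ready for soldering. The glass is fragile: do not lift the panel and do not force it or the lever. Leave the other things on the bench where they are.

Things in the scene. Friction and masses are not known exactly. Their poses are not given: they have to be found in the camera images.
- jig: Framing board, plywood 230 x 350 x 12 mm, fixed flat on the bench. Origin: centre of its underside; x away from the robot, y left, z up. Along its far and left edges stand 18 mm high battens, each faced with a zinc U channel open to the middle. Far batten ends at y = -75 mm. Upper leaf of a channel: 10 to 11.5 mm above the board's top, reaching 8 mm in from the hidden stop face.
- home (a point): Where the centre of the panel's underside lies when the panel is home against both hidden stop faces: (17, 50, 12) mm in the board's frame, axes as the board's. The far stop face lies 75 mm beyond this point in x, the left one 100 mm to the left in y.
- panel: Leaded glass panel, amber diamond in pale green glass, grey lead border; 150 mm (its x) by 200 mm (its y), 8 mm thick, 0.25 to 0.45 kg, lying flat on the board, its axes within 0.05 rad of the board's. Sliding it takes 2 to 4 N. Origin: centre of its underside. It starts 25 to 50 mm short of the far stop face and 4 to 14 mm short of the left one.
- cam_post: Fixed bolt at the board's right side, carrying a brown eccentric cam with a lever. Origin: on the bolt's axis at the level of the board's top, axes as the board's; 37 to 43 mm to the right of where the right edge of the panel comes to lie. The cam is a disc of 35 mm radius, 1 to 17 mm above the board's top, its centre 20 mm off the bolt; the bolt's head ends 26 mm above the board's top.
- cam (a joint): Turn of cam and lever, rad, 0 to 2.9, growing clockwise from above; stays where left (friction 0.35 N m, 3.5 N at the grip). At q the cam reaches 35 - 20 cos(q) mm from the bolt towards the panel, and the lever points at -0.6 - q from the board's x axis. The cam first slides the panel to the left (light drag); when the panel stops, at 1.65 to 2 rad, the resistance climbs steeply: the bite.
- cam_grip (a point): Middle of the lever's black grip, 103 mm from the bolt's axis, 26 mm above the board's top. The grip is a level round bar, 17 mm thick, 42 mm long (80 to 122 mm from the axis). Push it clockwise from above: first to the right, then towards the robot. At the bite it turns hardly any further: 8 to 15 N on the grip then clamps well, over 20 N is forcing it.
- flux_jar: Clear jar with a red lid, 65 mm across, 99 mm high, standing right of the board; leave it. Origin: centre of its underside.
- grozing_pliers: Pliers with blue handles, 196 mm long, left of the board; leave them.
- lathekin: Flat boxwood tool, 155 x 23 x 10 mm, lying right of the board on the robot's side; leave it.

How it is judged:
On the way, in this order (a step that is already met when the one before it is completed fails the run):
1. the panel is home in the far channel (within 2.5 mm) while the cam does not yet clamp it (x of panel in the frame of home above -0.0025 m and contact force between cam_post and panel below 4 N), for 0.1 s.
2. the cam has bitten: it presses on the panel with more than 4 N and the panel is within 2.5 mm of both stop faces (contact force between cam_post and panel above 4 N and x of panel in the frame of home above -0.0025 m and y of panel in the frame of home above -0.0025 m), for 0.2 s.
At the end, for the whole second after the job is handed in: The panel lies within 2.5 mm of both stop faces, square to the board within 0.02 rad and at rest, and the cam presses on it with more than 4 N by itself (all of step 2 and angle between the x axis of panel and the x axis of jig, either way round below 0.02 rad and linear speed of panel below 0.01 m/s); the robot touches nothing.
It fails at once if the cam is forced: it presses on the panel with more than 70 N (contact force between cam_post and panel above 70 N).
It fails at once if the robot presses on the panel with more than 40 N (contact force between any of the arm, the fingers and panel above 40 N).
It fails at once if the panel is lifted more than 15 mm off the board (z of panel in the frame of jig above 0.027 m).
It fails at once if the jar, the pliers or the boxwood tool is pushed more than 30 mm (distance of any of flux_jar, grozing_pliers, lathekin from where it was at the start of the episode above 0.03 m).
It also fails if it takes over 58 s, if anything falls off the work surface, if the arm or the gripper's body presses on something with over 40 N, if the wrist force passes 120 N, or if a joint passes its speed limit or range.

### The arm

A 7-joint arm with a two-finger parallel gripper is mounted at the origin on a cart in front of the work surface, level with it; the furniture and walls round the work are solid. World frame = base frame: x ahead of the robot, y to its left, z up, the work surface at z = 0. Lengths are in m, angles in rad, forces in N, time in s.
With the tool pointing down it reaches from about 0.4 to 0.925 m from the base axis. Payload 4.1 kg.
Tool frame: the origin (TCP) lies midway between the tips of the shut fingers; the grasp point (between the pads) lies grip_point_offset behind it (grip_point_offset is the distance from the TCP to the grasp point, in m); x points along the fingers, y is the direction in which the jaws open and shut, and the axes are right-handed (so a half turn about x gives the same grasp; the last joint's range is limited). The gripper opens to 85 mm and grips with 20 to 120 N. Pads are 22 mm wide; open, the fingers measure 114 mm over their backs; the gripper's body (76 mm by 85 mm) begins 54 mm behind the grasp point. The pads swing forward as they close: fully open they stand 13 mm farther back than shut.
Start: joints at [-1.22, 0.398, 0.045, 1.537, -0.019, 1.207, -0.051], TCP at [0.283, 0.585, 0.231] pointing down, gripper open.
Joint ranges: [-2.82, 2.82], [-0.49, 2.23], [-1.37, 1.46], [0, 2.46], [-1.36, 4.5], [0.23, 2], [-2.94, 2.94]. Speed limits (rad/s): [2.57, 2.57, 3.14, 3.14, 3.14, 3.14, 3.14].

### API

Orientations are given as a 3x3 rotation matrix whose columns are the frame's x, y, z axes.
In Python, from station import read_state, camera, camera_info, hand_in, find_in, silhouettes, place_of, grip_point_offset gives the robot as it stands.
- The arm moves only by the tool apply_moves, never from a script. Its arguments are lists of equal length, an entry for each row: "xyz": the shift along the world's x, y, z in mm, a list of three; "angular": the turn, a rotation vector about the world's x, y, z in rad, a list of three; "gripper": the finger opening in mm, from 0 to 85.4. In form: {"xyz": [[x, y, z], ...], "angular": [[rx, ry, rz], ...], "gripper": [gripper, ...]}. A call has 1 to 8 rows; each row shifts and turns the pose as measured when the row begins; what a row does not reach is not made up. A row lasts 1/10 s, in which the tool goes at most 50 mm and 8.59 degrees, less where a joint would pass 70% of its speed; a pose out of reach is approached as far as the arm can. A call with a gripper value outside its range is refused whole. The fingers move at their own pace and stop on an object; "newtons" is the grip in N (left out, the last holds). Time passes only in rows, so rows that do not move let the fingers close. It gives the time, the measured TCP pose, the force and the opening at its end, in the units of the state.
- read_state(): the state, without advancing time (a new reading comes with each control period).
- camera(name): name is "side" or "top" or "wrist"; returns (picture, depth): 480x640x3 uint8, red, green, blue; 480x640 float32, m along the optical axis (not along the pixel's ray), 0 where there is no reading.
- camera_info(name): a dict with "fx", "fy", "cx", "cy" (pixels), "D" ([k1, k2, p1, p2, k3] as OpenCV has them; the pictures are not rectified), "R" (3x3) and "t" (3): a world point X has camera coordinates R X + t; the wrist camera has in their place "T_tool_cam" (4x4, takes a point from camera to tool coordinates, whose origin is the TCP and whose axes are the tool frame's). Camera axes: x right, y down, z forward; pixel columns grow to the right and rows downward; lengths in m; the calibration is good to about 2 mm. A picture is of the moment at which its call begins: read the wrist's pose just before it. camera_info takes no time and is no camera call.
- hand_in(): hands the job in, once; it reports no verdict.
Trained networks look in the newest picture that a camera, given by its name, has taken for a name from the list of things; names that differ only in an ending like _2 or _b are one class to them, and where a whole thing is asked for, a point or a joint stands for the part that bears it (a point fixed in the world has none). Each returns a list of dicts, best first, with "conf" (0 to 1); they miss things now and then, are a little off and sometimes report something else, mostly with a low value. They report only what shows in the picture. A call takes as long as a camera call.
- find_in(camera, label): "at" ([column, row] in pixels, amid what is visible of it).
- silhouettes(camera, label): "mask" (480x640 bool, what is visible of it) and "at" ([column, row] in pixels, amid what is visible of it).
- place_of(camera, label): "at" ([column, row] in pixels: a listed point, or the origin of a listed thing).
The state is a dict: "time": time; "qpos": joint angles; "joint_vel": joint speeds; "joint_torque": joint torques, N m; "ee_pos": TCP position; "eef_rot": TCP orientation; "wrist_force": force on the tool from outside, world axes, zero at the start; "torque": the same for the moment, N m; "opening": opening from 0.0 (shut) to 1.0 (fully open).
Only numpy, scipy, OpenCV 4.12 (cv2) and the standard library are available. Lean on these libraries where they do the work, as an engineer would, in place of code of your own. Each camera call takes 0.05 s, during which the arm holds its last target. There are 200 camera calls.

## Working session

There is one attempt and no reset: what is moved stays moved. The work goes in short steps, Python scripts to look and compute and a tool call to move; the robot and the scene stay as the last step left them, time stands still between calls to the robot, and variables do not carry over. Pictures are saved under pics/ and viewed, about 8 in all and at most 12, crops included, and the job is handed in when it is done.

Besides the shell and the picture viewer there is one more tool, called after ">>>" by a JSON object that holds its "op" and its "data". apply_moves: Moves the arm, as the interface text tells. Its arguments: {"type":"object","properties":{"xyz":{"type":"array"},"angular":{"type":"array"},"gripper":{"type":"array"},"newtons":{"type":"number"}},"required":["xyz","angular","gripper"]}

```bash
mkdir -p pics
cat > h.py <<'E'
import numpy as np, cv2
from station import *
def ray(name,px,z):
    c=camera_info(name); K=np.array([[c['fx'],0,c['cx']],[0,c['fy'],c['cy']],[0,0,1.]])
    px=np.asarray(px,float).reshape(-1,1,2)
    n=cv2.undistortPoints(px,K,np.array(c['D'],float)).reshape(-1,2)
    d=np.c_[n,np.ones(len(n))]
    if 'R' in c: R=np.array(c['R']);t=np.array(c['t']);o=-R.T@t;d=d@R
    else:
        T=np.array(c['T_tool_cam']);s=read_state();E=np.array(s['eef_rot']);p=np.array(s['ee_pos'])
        o=p+E@T[:3,3];d=d@(E@T[:3,:3]).T
    return o+d*((z-o[2])/d[:,2])[:,None]
def save(name,f):
    im,dep=camera(name);cv2.imwrite('pics/'+f,im[:,:,::-1]);return im,dep
E
cat > a.py <<'E'
from h import *
s=read_state();print(s['time'],s['ee_pos'],s['eef_rot'],s['wrist_force'],grip_point_offset)
for n in ('top','side'):
    save(n,n+'0.png')
    for l,z in (('jig',0),('home',.012),('panel',.012),('cam_post',.012),('cam_grip',.038),('flux_jar',0),('lathekin',0)):
        r=place_of(n,l)
        print(n,l,[(round(q['conf'],2),np.round(q['at']),ray(n,q['at'],z).round(4)[0]) for q in r[:1]])
E
python3 a.py; python3 -c "
import cv2,numpy as np
cv2.imwrite('pics/both.png',cv2.resize(np.hstack([cv2.imread('pics/top0.png'),cv2.imread('pics/side0.png')]),(800,300)))"
```

```text
0.0 [0.2822911  0.58477326 0.23024177] [[-7.49753756e-04  4.34643168e-01  9.00602440e-01]
 [-1.86866570e-03  9.00600511e-01 -4.34643793e-01]
 [-9.99997973e-01 -2.00880071e-03  1.36974164e-04]] [0.59407248 0.03548666 0.27846668] 0.0187
top jig []
top home []
top panel [(0.93, array([269., 264.]), array([0.5608, 0.1602, 0.012 ]))]
top cam_post [(0.98, array([319., 247.]), array([0.5943, 0.0197, 0.012 ]))]
top cam_grip [(0.72, array([348., 220.]), array([ 0.6558, -0.0674,  0.038 ]))]
top flux_jar [(0.71, array([418., 209.]), array([ 0.6793, -0.2728,  0.    ]))]
top lathekin [(0.65, array([439., 276.]), array([ 0.4827, -0.3026,  0.    ]))]
side jig [(0.68, array([363., 171.]), array([ 0.4865, -0.3101,  0.    ]))]
side home []
side panel [(0.71, array([336., 274.]), array([0.5767, 0.1449, 0.012 ]))]
side cam_post [(0.8, array([331., 236.]), array([0.5865, 0.0099, 0.012 ]))]
side cam_grip [(0.88, array([300., 211.]), array([ 0.6637, -0.062 ,  0.038 ]))]
side flux_jar [(0.91, array([295., 182.]), array([ 0.6841, -0.2541, -0.    ]))]
side lathekin [(0.87, array([366., 174.]), array([ 0.4788, -0.293 ,  0.    ]))]
```

View pics/top0.png

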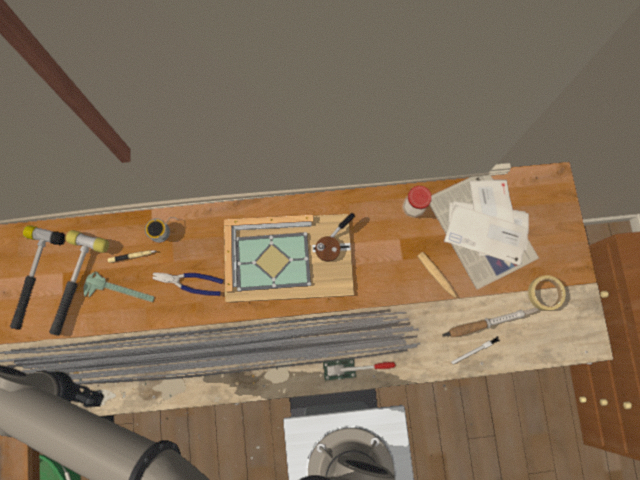

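View pics/side0.png

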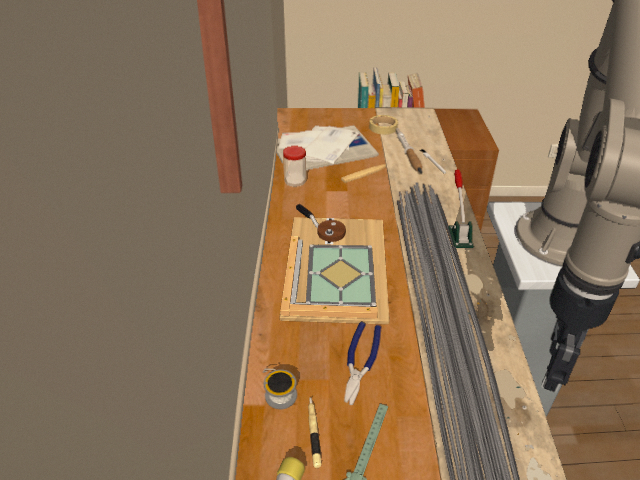

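>>> {"op": "apply_moves", "data": {"xyz": [[20,-45,10],[20,-45,10],[20,-45,10],[20,-45,10],[20,-45,10],[20,-45,10],[20,-45,10],[20,-45,10]], "angular": [[0,0,0.06],[0,0,0.06],[0,0,0.06],[0,0,0.06],[0,0,0.06],[0,0,0.06],[0,0,0.06],[0,0,0.06]], "gripper": [60,60,60,60,60,60,60,60]}}

```text
time: 1.6
ee_pos: [0.4349, 0.229, 0.3098]
eef_rot: [[-0.002, -0.066, 0.998], [0.001, 0.998, 0.066], [-1.0, 0.001, -0.002]]
wrist_force: [0.7, 0.6, 0.9]
opening: 0.703
```

```bash
cat > b.py <<'E'
from h import *
s=read_state();print(s['time'],s['ee_pos'],s['eef_rot'],s['wrist_force'],s['qpos'],s['opening'])
print(np.round(camera_info('wrist')['T_tool_cam'],3))
E
python3 b.py
```

```text
1.6 [0.43487539 0.22902552 0.30980864] [[-0.002121   -0.06624329  0.99780125]
 [ 0.00132257  0.99780243  0.06624618]
 [-0.99999688  0.00146017 -0.00202873]] [0.73497725 0.56997345 0.93040962] [-0.76492603  0.05751512  0.20482079  1.79307441 -0.01449401  1.29332408
  1.08063972] 0.7030423691214873
[[-0.    -0.327  0.945 -0.143]
 [ 1.    -0.001 -0.    -0.001]
 [ 0.001  0.945  0.327 -0.084]
 [ 0.     0.     0.     1.   ]]
```

>>> {"op": "apply_moves", "data": {"xyz": [[15,-45,20],[15,-45,20],[10,-45,20],[5,-10,0],[0,0,0]], "angular": [[0,0,-0.06],[0,0,0],[0,0,0],[0,0,0],[0,0,0]], "gripper": [60,60,60,60,60]}}

```text
time: 2.1
ee_pos: [0.4807, 0.078, 0.3711]
eef_rot: [[0.005, 0.01, 1.0], [0.002, 1.0, -0.01], [-1.0, 0.002, 0.005]]
wrist_force: [0.4, 2.0, -0.7]
opening: 0.704
```

```bash
cat > c.py <<'E'
from h import *
import sys
s=read_state();print(s['time'],s['ee_pos'],s['eef_rot'][0],s['wrist_force'])
save('wrist',sys.argv[1])
for l,z in (('jig',0),('home',.012),('panel',.012),('cam_post',.012),('cam_grip',.038)):
    r=place_of('wrist',l)
    print(l,[(round(q['conf'],2),np.round(q['at']),ray('wrist',q['at'],z).round(4)[0]) for q in r[:1]])
E
python3 c.py w1.png
```

```text
2.1 [0.48069979 0.07798038 0.37113307] [0.00498854 0.01024841 0.99993504] [ 0.44606895  1.9586165  -0.71798022]
jig [(0.69, array([218., 306.]), array([ 0.6758, -0.0723,  0.    ]))]
home []
panel [(0.69, array([ 48., 184.]), array([ 0.4815, -0.2867,  0.012 ]))]
cam_post [(0.73, array([274., 256.]), array([0.5887, 0.0211, 0.012 ]))]
cam_grip [(0.75, array([216., 307.]), array([ 0.6568, -0.0621,  0.038 ]))]
```

View pics/w1.png

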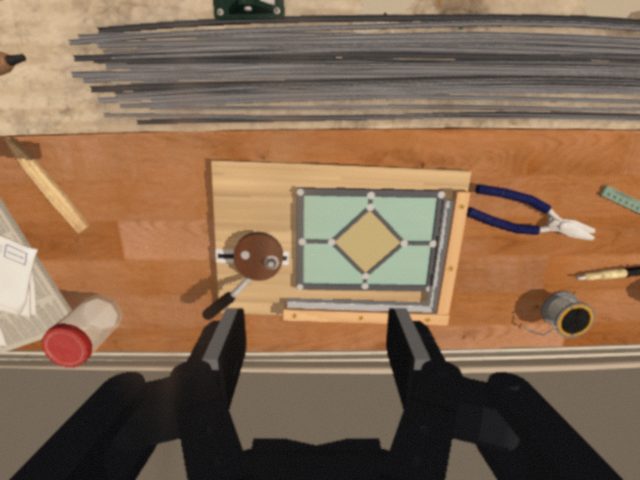

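```bash
python3 - <<'E'
from h import *
for n,z,p in (('board NR,NL',.012,[(211,160),(471,170)]),('board FR',.012,[(214,313)]),('panel NR,NL,FR',.020,[(298,188),(447,190),(297,290)]),('batten left outer top N/F',.03,[(469,192),(449,325)]),('far batten right end near/far',.03,[(284,309),(284,320)]),('far channel leaf front R,L',.0235,[(287,300),(425,303)]),('left leaf edge N,F',.0235,[(441,198),(430,308)]),('bolt head',.038,[(271,263)]),('grip ends',.038,[(209,313),(233,294)])):
    print(n,(ray('wrist',p,z)*1000).round(1).tolist())
E
cat > crop.py <<'E'
import cv2
im=cv2.imread('pics/w1.png')[140:335,190:490];cv2.imwrite('pics/w1c.png',cv2.resize(im,None,fx=2.6,fy=2.6,interpolation=cv2.INTER_CUBIC))
E
python3 crop.py
```

```text
board NR,NL [[451.9, -57.1, 12.0], [465.7, 289.9, 12.0]]
board FR [[681.1, -74.4, 12.0]]
panel NR,NL,FR [[488.4, 57.9, 20.0], [491.4, 257.3, 20.0], [638.5, 53.6, 20.0]]
batten left outer top N/F [[492.0, 283.4, 30.0], [692.9, 280.2, 30.0]]
far batten right end near/far [[664.3, 34.5, 30.0], [682.7, 33.9, 30.0]]
far channel leaf front R,L [[653.0, 38.8, 23.5], [659.1, 242.4, 23.5]]
left leaf edge N,F [[501.5, 249.2, 23.5], [667.5, 250.7, 23.5]]
bolt head [[588.5, 19.7, 38.0]]
grip ends [[666.3, -73.7, 38.0], [635.7, -36.3, 38.0]]
```

View pics/w1c.png

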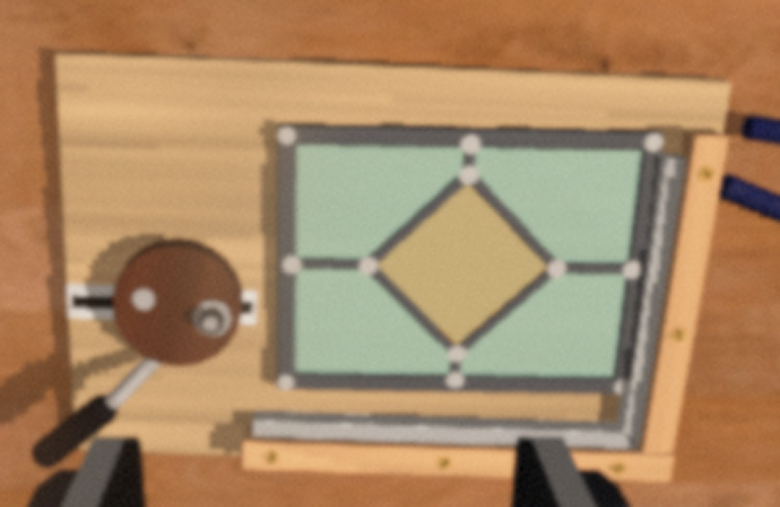

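>>> {"op": "apply_moves", "data": {"xyz": [[-10,26,-40],[-9,26,-40],[0,27,-40],[0,0,-49],[0,0,-49],[0,0,-49],[0,0,-40],[0,0,0]], "angular": [[0,0,-0.03],[0,0,0],[0,0,0],[0,0,0],[0,0,0],[0,0,0],[0,0,0],[0,0,0]], "gripper": [60,60,60,60,60,60,60,60]}}

```text
time: 3.2
ee_pos: [0.4543, 0.1737, 0.0546]
eef_rot: [[0.006, 0.014, 1.0], [0.006, 1.0, -0.014], [-1.0, 0.006, 0.006]]
wrist_force: [-0.5, 0.3, -0.1]
opening: 0.706
```

```bash
python3 c.py w2.png; python3 -c "
from h import *
s=read_state();print(s['ee_pos'],s['eef_rot'])"
```

```text
3.2 [0.45430172 0.17374052 0.0545595 ] [0.00616494 0.01382999 0.99988536] [-0.4840681   0.30269232 -0.07181777]
jig []
home []
panel [(0.72, array([281., 438.]), array([0.5868, 0.1501, 0.012 ]))]
cam_post []
cam_grip []
[0.46154271 0.17548659 0.06197355] [[ 0.02167871  0.01612596  0.99963493]
 [ 0.01410578  0.99976545 -0.01643398]
 [-0.99966547  0.0144569   0.02144615]]
```

View pics/w2.png

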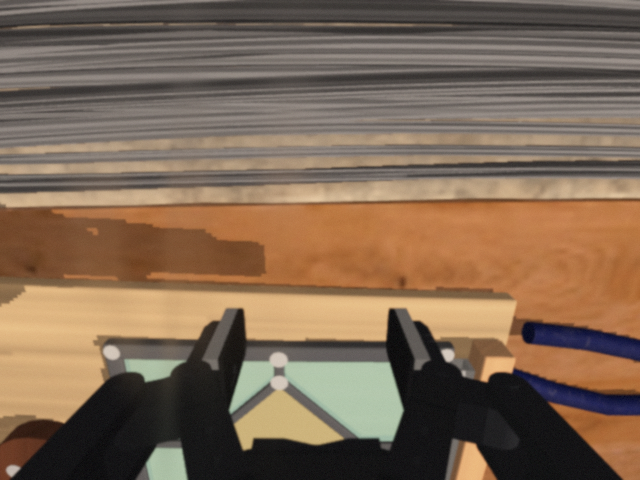

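```bash
cat > d.py <<'E'
from h import *
camera('wrist');s=read_state();print(s['time'],s['ee_pos'].round(4) if hasattr(s['ee_pos'],'round') else s['ee_pos'],np.round(s['eef_rot'],3).tolist(),np.round(s['wrist_force'],2),np.abs(s['joint_vel']).max())
E
python3 d.py;python3 d.py
```

```text
3.55 [0.4613 0.1753 0.0618] [[0.021, 0.016, 1.0], [0.014, 1.0, -0.017], [-1.0, 0.014, 0.021]] [ 0.48 -0.6   0.68] 0.009397835309576582
3.6 [0.461  0.1751 0.0615] [[0.021, 0.016, 1.0], [0.014, 1.0, -0.017], [-1.0, 0.014, 0.021]] [-0.08  0.84 -0.43] 0.009833287363331049
```

>>> {"op": "apply_moves", "data": {"xyz": [[0,-10,-10],[0,-10,-10],[0,0,-10],[0,0,-5],[0,0,0]], "angular": [[-0.014,0.021,-0.024],[0,0,0],[0,0,0],[0,0,0],[0,0,0]], "gripper": [60,60,60,60,60]}}

```text
time: 4.1
ee_pos: [0.462, 0.1527, 0.025]
eef_rot: [[0.001, 0.045, 0.999], [-0.001, 0.999, -0.045], [-1.0, -0.001, 0.001]]
wrist_force: [-0.5, 0.0, 1.1]
opening: 0.703
```

```bash
python3 d.py
```

```text
4.15 [0.4621 0.1528 0.0253] [[0.001, 0.044, 0.999], [-0.001, 0.999, -0.044], [-1.0, -0.0, 0.001]] [ 1.41 -0.22  0.12] 0.014828975807217953
```

>>> {"op": "apply_moves", "data": {"xyz": [[0,0,-6],[0,0,-3],[0,0,-3],[0,0,0]], "angular": [[0,0,0],[0,0,0],[0,0,0],[0,0,0]], "gripper": [60,60,60,60]}}

```text
time: 4.55
ee_pos: [0.4623, 0.1537, 0.0125]
eef_rot: [[0.001, 0.043, 0.999], [0.0, 0.999, -0.043], [-1.0, 0.0, 0.001]]
wrist_force: [0.0, 0.7, -1.1]
opening: 0.7
```

>>> {"op": "apply_moves", "data": {"xyz": [[0,0,-3],[0,0,0]], "angular": [[0,0,0],[0,0,0]], "gripper": [60,60]}}

```text
time: 4.75
ee_pos: [0.4624, 0.1539, 0.0093]
eef_rot: [[0.002, 0.043, 0.999], [0.0, 0.999, -0.043], [-1.0, 0.0, 0.002]]
wrist_force: [-0.1, 1.0, -0.7]
opening: 0.699
```

>>> {"op": "apply_moves", "data": {"xyz": [[0,0,-2],[0,0,0]], "angular": [[0,0,0],[0,0,0]], "gripper": [60,60]}}

```text
time: 4.95
ee_pos: [0.4626, 0.1541, 0.0074]
eef_rot: [[0.002, 0.043, 0.999], [0.001, 0.999, -0.043], [-1.0, 0.001, 0.002]]
wrist_force: [0.2, -0.1, 0.2]
opening: 0.701
```

>>> {"op": "apply_moves", "data": {"xyz": [[4,0,0],[4,0,0],[4,0,0],[4,0,0],[0,0,0]], "angular": [[0,0,0],[0,0,0],[0,0,0],[0,0,0],[0,0,0]], "gripper": [60,60,60,60,60]}}

```text
time: 5.45
ee_pos: [0.4806, 0.1542, 0.0076]
eef_rot: [[0.003, 0.043, 0.999], [0.001, 0.999, -0.043], [-1.0, 0.001, 0.003]]
wrist_force: [-1.4, -0.0, -0.7]
opening: 0.7
```

>>> {"op": "apply_moves", "data": {"xyz": [[4,0,0],[4,0,0],[4,0,0]], "angular": [[0,0,0],[0,0,0],[0,0,0]], "gripper": [60,60,60]}}

```text
time: 5.75
ee_pos: [0.4855, 0.1544, 0.007]
eef_rot: [[-0.014, 0.041, 0.999], [-0.001, 0.999, -0.041], [-1.0, -0.001, -0.014]]
wrist_force: [-13.5, -0.8, 18.1]
opening: 0.704
```

```bash
python3 -c "
from h import *
s=read_state();print(s['ee_pos'],s['wrist_force']);save('wrist','w3.png')"
```

```text
[0.48552016 0.15438388 0.00696864] [-13.52993858  -0.76294664  18.1147646 ]
```

View pics/w3.png

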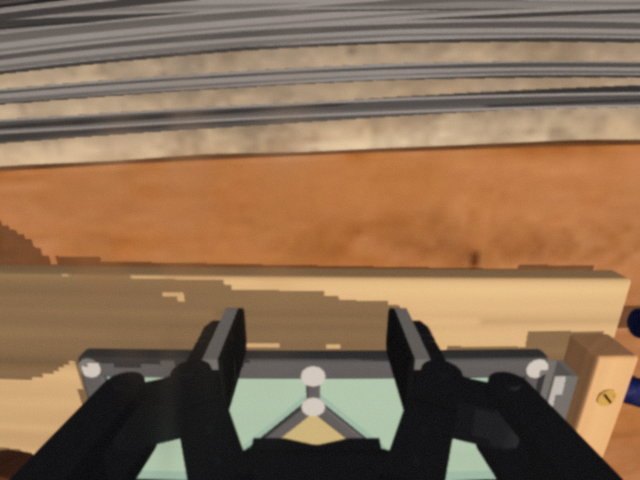

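```bash
python3 - <<'E'
from h import *
for z in (.012,.016,.02,.024): print(z,(ray('wrist',[(242,310),(390,310),(315,350),(100,349),(540,350),(300,275)],z)*1000).round(1)[:,:2].tolist())
c=camera_info('wrist');T=np.array(c['T_tool_cam'])
# depth at finger tip
im,d=camera('wrist');print(d[308:330:3,240],d[308:330:3,391],d[360,350],d[290,315])
E
python3 d.py
```

```text
0.012 [[477.8, 123.2], [480.3, 185.1], [498.5, 152.9], [494.9, 57.8], [503.5, 252.5], [462.9, 148.4]]
0.016 [[475.6, 124.2], [478.1, 184.3], [495.8, 153.1], [492.3, 60.7], [500.6, 249.8], [461.2, 148.6]]
0.02 [[473.5, 125.2], [475.9, 183.5], [493.1, 153.2], [489.7, 63.6], [497.8, 247.0], [459.5, 148.9]]
0.024 [[471.4, 126.2], [473.7, 182.7], [490.3, 153.3], [487.1, 66.4], [494.9, 244.3], [457.8, 149.2]]
[0.15574186 0.14871553 0.14650974 0.14698035 0.14674474 0.14686672
 0.14697075 0.14647502] [0.15532824 0.14765581 0.14856866 0.14817408 0.14796066 0.1482871
 0.14872937 0.14803807] 0.15466349 0.15180708
5.9 [0.4855 0.1544 0.007 ] [[-0.013, 0.041, 0.999], [-0.001, 0.999, -0.041], [-1.0, -0.001, -0.013]] [-9.25  0.23 11.57] 0.0051282039680448175
```

Run:
```python
from h import *
im,d=camera('wrist');s=read_state();c=camera_info('wrist')
T=np.array(c['T_tool_cam']);E=np.array(s['eef_rot']);p=np.array(s['ee_pos'])
K=np.array([[c['fx'],0,c['cx']],[0,c['fy'],c['cy']],[0,0,1.]])
for px in [(240,311),(240,316),(240,325),(391,312),(391,325),(315,290),(315,320),(315,362),(200,362)]:
    n=cv2.undistortPoints(np.array([[px]],float),K,np.array(c['D']))[0,0]
    q=d[px[1],px[0]]*np.array([*n,1]);print(px,((p+E@(T[:3,:3]@q+T[:3,3]))*1000).round(1))
print(s['wrist_force'])
```

```text
(240, 311) [474.5 124.1  18.8]
(240, 316) [475.6 124.4  21. ]
(240, 325) [479.1 124.1  21.8]
(391, 312) [477.3 184.1  19. ]
(391, 325) [482.8 184.1  19.8]
(315, 290) [469.7 154.2  12.1]
(315, 320) [483.6 153.6  12. ]
(315, 362) [498.6 153.   20.3]
(200, 362) [474.4 117.7  51.9]
[-9.56703306  0.49235287 11.54333837]
```

>>> {"op": "apply_moves", "data": {"xyz": [[-6,0,1],[-5,0,0],[0,0,-3],[0,0,-2],[0,0,0]], "angular": [[0,0,0],[0,0,0],[0,0,0],[0,0,0],[0,0,0]], "gripper": [60,60,60,60,60]}}

```text
time: 6.45
ee_pos: [0.4764, 0.1546, 0.0077]
eef_rot: [[-0.01, 0.042, 0.999], [0.002, 0.999, -0.042], [-1.0, 0.001, -0.01]]
wrist_force: [-0.9, 0.2, 0.8]
opening: 0.701
```

>>> {"op": "apply_moves", "data": {"xyz": [[0,0,-2],[0,0,-2],[0,0,0]], "angular": [[0,-0.01,0],[0,0,0],[0,0,0]], "gripper": [60,60,60]}}

```text
time: 6.75
ee_pos: [0.4787, 0.1548, 0.0075]
eef_rot: [[0.003, 0.043, 0.999], [0.003, 0.999, -0.043], [-1.0, 0.003, 0.003]]
wrist_force: [0.1, -1.0, -0.4]
opening: 0.704
```

>>> {"op": "apply_moves", "data": {"xyz": [[-3,0,-2],[0,0,0]], "angular": [[0,0,0],[0,0,0]], "gripper": [60,60]}}

```text
time: 6.95
ee_pos: [0.4793, 0.1549, 0.0073]
eef_rot: [[0.01, 0.043, 0.999], [0.004, 0.999, -0.043], [-1.0, 0.005, 0.01]]
wrist_force: [-0.3, -0.2, -0.1]
opening: 0.701
```

>>> {"op": "apply_moves", "data": {"xyz": [[0,0,-2],[0,0,0]], "angular": [[0,0,0],[0,0,0]], "gripper": [60,60]}}

```text
time: 7.15
ee_pos: [0.4797, 0.1549, 0.0072]
eef_rot: [[0.01, 0.044, 0.999], [0.005, 0.999, -0.044], [-1.0, 0.005, 0.01]]
wrist_force: [-1.4, -0.4, 0.7]
opening: 0.7
```

```bash
python3 -c "
from station import *
s=read_state();print(s['qpos'],s['ee_pos'],s['joint_torque'])"
```

```text
[-0.58507803  0.4439443   0.22702545  2.08814464 -0.16963343  0.61515308
  1.28514102] [0.47968136 0.15490345 0.00722958] [ 2.53672879e-01 -3.92387474e+01  3.52285132e+00 -1.65172684e+01
  8.69577611e-02 -2.93503013e-01  2.85018969e-02]
```

>>> {"op": "apply_moves", "data": {"xyz": [[-8,0,4],[0,0,0]], "angular": [[0,0,0],[0,0,0]], "gripper": [60,60]}}

```text
time: 7.35
ee_pos: [0.471, 0.1547, 0.0106]
eef_rot: [[0.01, 0.044, 0.999], [0.004, 0.999, -0.044], [-1.0, 0.005, 0.01]]
wrist_force: [-0.3, 0.3, -0.5]
opening: 0.703
```

```bash
python3 d.py;python3 -c "
from station import *
s=read_state();print(s['qpos'],s['joint_torque'])"
```

```text
7.4 [0.4716 0.1547 0.0105] [[0.011, 0.044, 0.999], [0.004, 0.999, -0.044], [-1.0, 0.005, 0.011]] [ 0.25 -0.29  0.23] 0.011866229742060447
[-0.59554179  0.4274714   0.23026149  2.10530142 -0.16500812  0.61323539
  1.27528281] [-8.34500254e-02 -3.87005353e+01  3.11092459e+00 -1.55978966e+01
 -4.46898030e-04  1.70724280e-02 -1.35442964e-02]
```

>>> {"op": "apply_moves", "data": {"xyz": [[0,0,0],[0,0,0],[0,0,0],[0,0,0]], "angular": [[-0.004,0.01,0],[0,0,0],[0,0,0],[0,0,0]], "gripper": [35,35,35,35]}}

```text
time: 7.8
ee_pos: [0.4731, 0.1553, 0.0112]
eef_rot: [[0.002, 0.044, 0.999], [0.001, 0.999, -0.044], [-1.0, 0.001, 0.002]]
wrist_force: [-0.1, -0.6, 0.5]
opening: 0.407
```

```bash
python3 d.py
python3 - <<'E'
from h import *
im,d=save('wrist','w4.png');s=read_state();c=camera_info('wrist')
T=np.array(c['T_tool_cam']);E=np.array(s['eef_rot']);p=np.array(s['ee_pos'])
K=np.array([[c['fx'],0,c['cx']],[0,c['fy'],c['cy']],[0,0,1.]])
for col in range(262,380,8):
  pr=None
  for r in range(285,340):
    n=cv2.undistortPoints(np.array([[[col,r]]],float),K,np.array(c['D']))[0,0]
    q=d[r,col]*np.array([*n,1]);w=((p+E@(T[:3,:3]@q+T[:3,3]))*1000).round(1)
    if w[2]>14: print(col,r,w);break
E
```

```text
7.85 [0.4731 0.1552 0.0112] [[0.002, 0.044, 0.999], [0.001, 0.999, -0.044], [-1.0, 0.001, 0.002]] [-0.24 -0.26  1.5 ] 0.00212185960146342
262 304 [462.3 132.9  16.7]
270 304 [461.8 136.4  18. ]
286 324 [389.4 158.3 154. ]
310 301 [389.4 158.3 154. ]
318 318 [471.5 155.7  14.1]
334 286 [389.4 158.3 154. ]
342 331 [389.4 158.3 154. ]
358 304 [464.  172.6  16.8]
366 304 [464.  175.8  17.2]
374 305 [464.6 179.1  17.3]
```

View pics/w4.png

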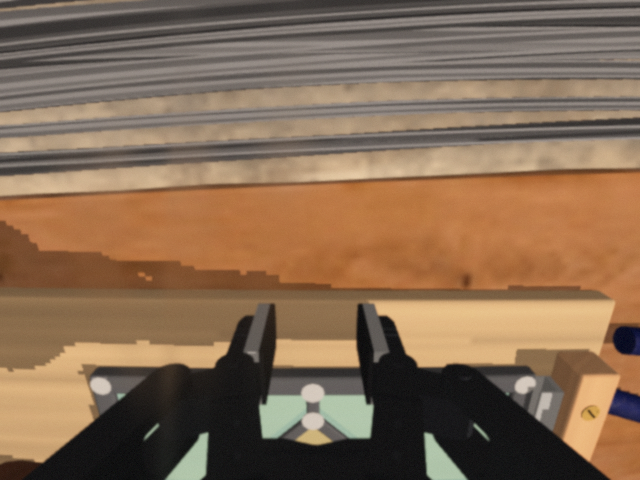

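>>> {"op": "apply_moves", "data": {"xyz": [[0,0,-3],[0,0,0]], "angular": [[0,0,0],[0,0,0]], "gripper": [35,35]}}

```text
time: 8.1
ee_pos: [0.4736, 0.1554, 0.0119]
eef_rot: [[0.0, 0.045, 0.999], [0.002, 0.999, -0.045], [-1.0, 0.002, 0.0]]
wrist_force: [-0.5, -0.2, 0.1]
opening: 0.413
```

>>> {"op": "apply_moves", "data": {"xyz": [[4,0,0],[4,0,0],[4,0,0],[3,0,0]], "angular": [[0,0,0],[0,0,0],[0,0,0],[0,0,0]], "gripper": [35,35,35,35]}}

```text
time: 8.5
ee_pos: [0.4865, 0.1554, 0.0111]
eef_rot: [[-0.007, 0.044, 0.999], [0.001, 0.999, -0.044], [-1.0, 0.0, -0.007]]
wrist_force: [-10.7, 0.5, 16.8]
opening: 0.415
```

>>> {"op": "apply_moves", "data": {"xyz": [[-3,0,3],[0,0,1],[0,0,0]], "angular": [[0,-0.006,0],[0,0,0],[0,0,0]], "gripper": [35,35,35]}}

```text
time: 8.8
ee_pos: [0.4836, 0.1552, 0.0144]
eef_rot: [[-0.002, 0.044, 0.999], [-0.0, 0.999, -0.044], [-1.0, -0.0, -0.002]]
wrist_force: [1.2, 0.7, 0.0]
opening: 0.408
```

Tips were on the board; now about 3 mm clear of it. Push.

>>> {"op": "apply_moves", "data": {"xyz": [[3,0,0],[3,0,0],[3,0,0]], "angular": [[0,0,0],[0,0,0],[0,0,0]], "gripper": [35,35,35]}}

```text
time: 9.1
ee_pos: [0.4894, 0.155, 0.0135]
eef_rot: [[-0.01, 0.044, 0.999], [-0.001, 0.999, -0.044], [-1.0, -0.002, -0.01]]
wrist_force: [-5.5, -0.3, 4.0]
opening: 0.412
```

>>> {"op": "apply_moves", "data": {"xyz": [[4,0,0.5],[4,0,0.5],[4,0,0.5]], "angular": [[0,-0.006,0],[0,-0.003,0],[0,-0.003,0]], "gripper": [35,35,35]}}

```text
time: 9.4
ee_pos: [0.5005, 0.1545, 0.0139]
eef_rot: [[-0.001, 0.044, 0.999], [-0.003, 0.999, -0.044], [-1.0, -0.003, -0.001]]
wrist_force: [-2.1, -0.0, -1.0]
opening: 0.407
```

>>> {"op": "apply_moves", "data": {"xyz": [[3,0,0.3],[3,0,0.3]], "angular": [[0,-0.003,0],[0,-0.003,0]], "gripper": [35,35]}}

```text
time: 9.6
ee_pos: [0.5075, 0.1543, 0.0142]
eef_rot: [[0.006, 0.044, 0.999], [-0.003, 0.999, -0.044], [-1.0, -0.003, 0.006]]
wrist_force: [-2.1, -0.0, -1.2]
opening: 0.406
```

```bash
python3 d.py; python3 -c "
from h import *
save('top','top1.png');save('wrist','w5.png')
a=cv2.imread('pics/top1.png')[205:315,210:365]
cv2.imwrite('pics/t1c.png',cv2.resize(a,None,fx=5,fy=5,interpolation=cv2.INTER_CUBIC))"
```

```text
9.65 [0.5082 0.1543 0.0144] [[0.007, 0.044, 0.999], [-0.003, 0.999, -0.044], [-1.0, -0.002, 0.008]] [-1.53 -0.3  -0.57] 0.005961274139397208
```

View pics/w5.png

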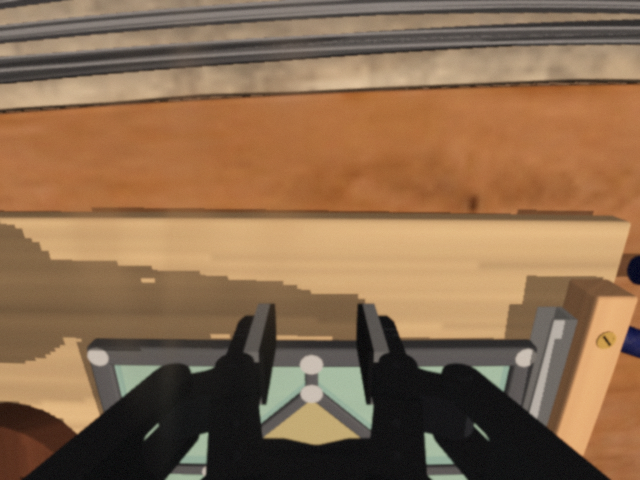

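Run:
```python
from h import *
print((ray('wrist',[(100,213),(315,215),(530,217)],.012)*1000).round(1),(ray('wrist',[(100,340),(315,340),(530,341)],.020)*1000).round(1))
```

```text
[[457.7  68.2  12. ]
 [462.6 155.5  12. ]
 [467.1 243.   12. ]] [[512.5  59.1  20. ]
 [515.8 153.2  20. ]
 [521.1 247.   20. ]]
```

>>> {"op": "apply_moves", "data": {"xyz": [[2,0,0],[2,0,0]], "angular": [[0,0.004,0],[0,0,0]], "gripper": [35,35]}}

```text
time: 9.95
ee_pos: [0.5088, 0.1545, 0.0145]
eef_rot: [[-0.004, 0.044, 0.999], [-0.003, 0.999, -0.044], [-1.0, -0.003, -0.004]]
wrist_force: [-7.0, 0.0, 5.3]
opening: 0.41
```

>>> {"op": "apply_moves", "data": {"xyz": [[2,0,0]], "angular": [[0,0,0]], "gripper": [35]}}

```text
time: 10.05
ee_pos: [0.5087, 0.1545, 0.0144]
eef_rot: [[-0.009, 0.043, 0.999], [-0.003, 0.999, -0.043], [-1.0, -0.004, -0.009]]
wrist_force: [-5.5, -0.1, 4.3]
opening: 0.408
```

>>> {"op": "apply_moves", "data": {"xyz": [[2,0,0]], "angular": [[0,0,0]], "gripper": [35]}}

```text
time: 10.15
ee_pos: [0.5087, 0.1545, 0.0145]
eef_rot: [[-0.014, 0.043, 0.999], [-0.004, 0.999, -0.043], [-1.0, -0.004, -0.014]]
wrist_force: [-6.0, -0.4, 4.6]
opening: 0.409
```

>>> {"op": "apply_moves", "data": {"xyz": [[4,0,0.5],[4,0,0.5]], "angular": [[0,-0.008,0],[0,-0.006,0]], "gripper": [35,35]}}

```text
time: 10.35
ee_pos: [0.5089, 0.1546, 0.0145]
eef_rot: [[-0.017, 0.043, 0.999], [-0.005, 0.999, -0.043], [-1.0, -0.006, -0.017]]
wrist_force: [-9.0, 0.1, 5.9]
opening: 0.406
```

>>> {"op": "apply_moves", "data": {"xyz": [[-10,0,0],[-8,-5,20],[0,-20,45],[0,-30,40],[0,-30,30],[10,-20,30],[0,0,0]], "angular": [[0,0,0],[0,-0.015,0],[0,0,0],[0,0,0],[0,0,0],[0,0,0],[0,0,0]], "gripper": [35,35,20,0,0,0,0]}}

```text
time: 11.05
ee_pos: [0.5035, 0.0466, 0.1879]
eef_rot: [[0.014, 0.039, 0.999], [-0.004, 0.999, -0.039], [-1.0, -0.003, 0.014]]
wrist_force: [0.6, 0.6, 0.7]
opening: -0.001
```

```bash
python3 d.py; python3 c.py w6.png; python3 d.py
```

```text
11.1 [0.5013 0.048  0.1857] [[0.009, 0.038, 0.999], [-0.003, 0.999, -0.038], [-1.0, -0.003, 0.009]] [-0.16 -0.59  0.09] 0.05708986608617472
11.1 [0.50129551 0.0480159  0.18571641] [0.00933239 0.03758119 0.99925   ] [-0.16171354 -0.58878084  0.08708085]
jig []
home []
panel [(0.7, array([424., 305.]), array([0.5852, 0.1488, 0.012 ]))]
cam_post [(0.95, array([285., 308.]), array([0.5844, 0.0175, 0.012 ]))]
cam_grip []
11.45 [0.4978 0.0507 0.1815] [[-0.001, 0.032, 0.999], [-0.005, 0.999, -0.032], [-1.0, -0.005, -0.001]] [ 1.12 -0.27 -0.4 ] 0.007583669853833455
```

View pics/w6.png

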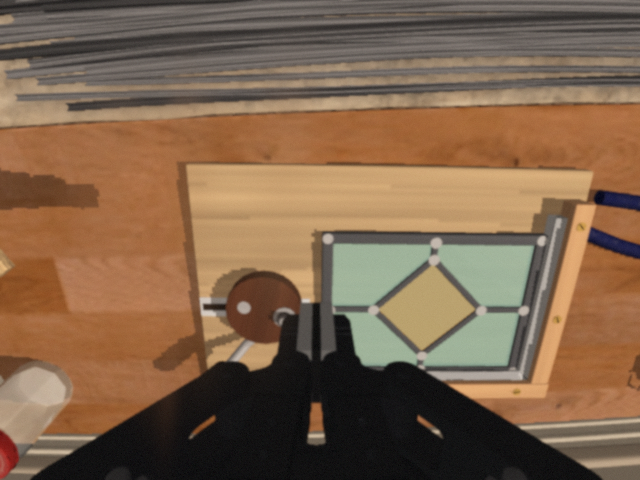

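Run:
```python
from h import *
im=cv2.imread('pics/w6.png')
import h
st=dict(ee_pos=[.50125,.04802,.1857],eef_rot=read_state()['eef_rot'])
E0=np.array(st['eef_rot']);dy=.0085
import scipy.spatial.transform as t
st['eef_rot']=t.Rotation.from_rotvec([0,-.0093-.001,0]).as_matrix()@E0
print(st['eef_rot'][0])
h.read_state=lambda:st
g=im.sum(2)/3
for c in (345,400,460,520): print(c,g[160:180,c].astype(int).tolist(),g[228:246,c].astype(int).tolist())
f=lambda p,z:(h.ray('wrist',p,z)*1000).round(1)[:,:2].tolist()
print(f([(345,167),(520,170)],.012),f([(345,233),(520,235)],.012),f([(345,235),(520,237)],.02),'bolt',f([(285,317)],.038),'leaf',f([(530,376)],.0235))
print('right edge panel',f([(322,235),(320,300)],.012))
```

```text
[0.00951818 0.03180917 0.99944864]
345 [106, 98, 79, 72, 84, 109, 140, 156, 159, 162, 160, 158, 158, 156, 158, 156, 158, 158, 160, 161] [153, 135, 101, 69, 54, 59, 74, 87, 86, 83, 87, 82, 85, 82, 90, 116, 148, 162]
400 [111, 110, 98, 83, 75, 85, 110, 139, 155, 163, 162, 163, 162, 162, 163, 161, 162, 162, 161, 159] [159, 155, 137, 99, 65, 53, 70, 80, 88, 85, 85, 87, 88, 85, 84, 101, 129, 152]
460 [105, 101, 103, 104, 99, 92, 93, 111, 140, 155, 162, 165, 167, 167, 166, 165, 166, 167, 163, 165] [160, 159, 156, 137, 95, 55, 60, 76, 88, 92, 87, 88, 87, 84, 85, 88, 109, 137]
520 [96, 98, 99, 98, 102, 105, 98, 88, 102, 132, 152, 164, 170, 169, 169, 172, 171, 171, 167, 167] [157, 160, 157, 142, 109, 69, 54, 69, 82, 93, 94, 90, 94, 89, 88, 89, 97, 124]
[[461.2, 72.3], [467.5, 221.1]] [[519.3, 71.9], [525.9, 229.7]] [[518.5, 71.4], [525.0, 225.5]] bolt [[587.7, 16.5]] leaf [[673.1, 257.9]]
right edge panel [[520.6, 51.5], [585.5, 47.8]]
```

Run:
```python
from h import *
im,d=camera('top');c=camera_info('top');R=np.array(c['R']);t=np.array(c['t'])
K=np.array([[c['fx'],0,c['cx']],[0,c['fy'],c['cy']],[0,0,1.]])
for px in [(370,212),(370,200),(370,194),(370,190),(370,186),(370,180),(370,150),(370,100)]:
    n=cv2.undistortPoints(np.array([[px]],float),K,np.array(c['D']))[0,0]
    print(px,(R.T@(d[px[1],px[0]]*np.array([*n,1])-t)).round(3))
s=read_state();print(s['qpos'])
r=silhouettes('top','cam_grip');print([(q['conf'],q['at'],ray('top',q['at'],.038).round(3)) for q in r])
```

```text
(370, 212) [ 0.683 -0.136  0.002]
(370, 200) [ 0.72  -0.141 -0.003]
(370, 194) [ 0.736 -0.143  0.003]
(370, 190) [ 0.748 -0.145  0.002]
(370, 186) [ 0.741 -0.137  0.06 ]
(370, 180) [ 0.748 -0.135  0.092]
(370, 150) [ 0.747 -0.112  0.305]
(370, 100) [ 0.748 -0.086  0.546]
[-0.48732541  0.18708906  0.33606452  1.95317453 -0.06608925  1.01385368
  1.41712027]
[(0.43, [345.3, 223.1], array([[ 0.649, -0.059,  0.038]]))]
```

>>> {"op": "apply_moves", "data": {"xyz": [[25,-14,0],[25,-14,0],[25,-14,0],[25,-14,-10],[25,-14,-10],[25,-14,-10],[18,-2,-10],[0,0,0]], "angular": [[0,0,0.13],[0,0,0.13],[0,0,0.13],[0,0,0.13],[0,0,0.12],[0,0,0.1],[0,0,0],[0,0,0]], "gripper": [0,0,0,0,0,0,0,0]}}

```text
time: 12.35
ee_pos: [0.6707, -0.0355, 0.1358]
eef_rot: [[-0.002, -0.679, 0.734], [-0.005, 0.734, 0.679], [-1.0, -0.002, -0.005]]
wrist_force: [-0.3, 0.7, -0.9]
opening: -0.001
```

```bash
python3 d.py; python3 d.py; python3 d.py; python3 c.py w7.png; python3 d.py
```

```text
12.4 [ 0.6698 -0.0358  0.1365] [[-0.003, -0.679, 0.734], [-0.006, 0.734, 0.679], [-1.0, -0.002, -0.006]] [ 0.92 -0.52  0.16] 0.04477443994884792
12.45 [ 0.6693 -0.0355  0.1373] [[-0.002, -0.679, 0.734], [-0.005, 0.734, 0.679], [-1.0, -0.002, -0.005]] [-0.51  0.38  0.  ] 0.033794484831526896
12.5 [ 0.6692 -0.0351  0.1381] [[-0.001, -0.68, 0.734], [-0.005, 0.734, 0.68], [-1.0, -0.003, -0.004]] [-0.26  0.09  1.5 ] 0.02167760641656511
12.5 [ 0.66922227 -0.0351085   0.13805868] [-0.00147045 -0.67964012  0.73354424] [-0.25558535  0.08876675  1.49968841]
jig []
home []
panel [(0.88, array([539., 314.]), array([0.5958, 0.148 , 0.012 ]))]
cam_post [(0.65, array([439., 202.]), array([0.5914, 0.0147, 0.012 ]))]
cam_grip [(0.74, array([299., 204.]), array([ 0.6577, -0.0635,  0.038 ]))]
12.85 [ 0.6699 -0.0349  0.139 ] [[0.001, -0.68, 0.733], [-0.005, 0.733, 0.68], [-1.0, -0.004, -0.003]] [ 0.52 -0.34  0.17] 0.0053268034679120725
```

View pics/w7.png

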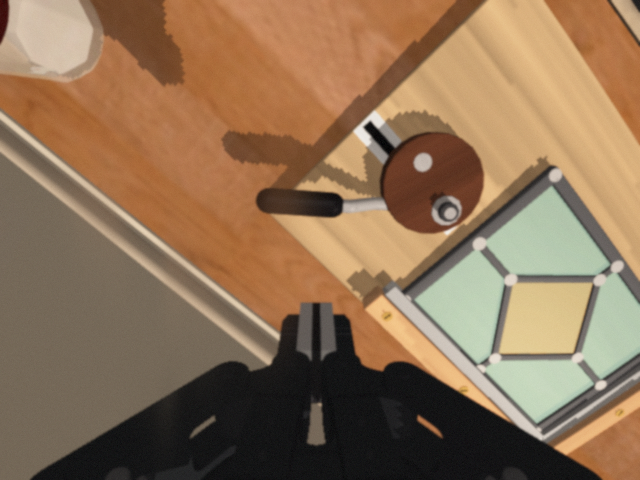

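>>> {"op": "apply_moves", "data": {"xyz": [[0,0,-40],[0,0,-35],[0,0,-20],[0,0,-8],[0,0,0]], "angular": [[0,0,0],[0,0,0],[0,0,0],[0,0,0],[0,0,0]], "gripper": [0,0,0,0,0]}}

```text
time: 13.35
ee_pos: [0.6714, -0.0341, 0.0366]
eef_rot: [[0.008, -0.681, 0.733], [-0.004, 0.733, 0.681], [-1.0, -0.008, 0.003]]
wrist_force: [0.0, 1.1, -0.3]
opening: 0.0
```

```bash
python3 d.py; python3 -c "
from h import *
print(ray('wrist',[(447,211)],.038))"
```

```text
13.4 [ 0.672  -0.0341  0.0374] [[0.009, -0.681, 0.733], [-0.004, 0.733, 0.681], [-1.0, -0.009, 0.004]] [ 0.5   0.24 -0.25] 0.019918204625803525
[[ 0.60192833 -0.03052288  0.038     ]]
```

```bash
cat > arc.py <<'E'
from h import *
import sys
# args: start theta deg offset list -> rows from current pose
s=read_state();p=np.array(s['ee_pos'])*1000;E=np.array(s['eef_rot'])
B=np.array([588,18.]);v=p[:2]-B;r=np.hypot(*v);phi=np.arctan2(v[1],v[0])
zy=np.arctan2(E[1,2],E[0,2]);lever=phi-.209
print('t',s['time'],'p',p.round(1),'r',r.round(1),'lever',lever.round(3),'q~',(-.6-.042-lever).round(3),'tool z yaw',zy.round(3),'want',(lever+np.pi/2).round(3),'tilt',E[:2,0].round(3))
f=np.array(s['wrist_force']);tg=np.array([np.sin(lever),-np.cos(lever)]);print('F tangential',(-f[:2]@tg).round(1),'radial',(f[:2]@[np.cos(lever),np.sin(lever)]).round(1),f.round(1))
a=phi;prev=p[:2];R=94
for k in range(8):
    a-=float(sys.argv[1]);n=B+R*np.array([np.cos(a),np.sin(a)]);print((n-prev).round(1),end=' ');prev=n
E
python3 arc.py .1
```

```text
t 13.4 p [672.  -34.1  37.4] r 98.8 lever -0.765 q~ 0.123 tool z yaw 0.749 want 0.806 tilt [ 0.009 -0.004]
F tangential 0.5 radial 0.2 [ 0.5  0.2 -0.2]
[-9.5 -5.2] [-6.1 -7.2] [-6.8 -6.5] [-7.4 -5.8] [-7.9 -5. ] [-8.4 -4.2] [-8.8 -3.4] [-9.1 -2.5]
```

>>> {"op": "apply_moves", "data": {"xyz": [[0,0,-6],[0,0,-5],[0,0,0]], "angular": [[0,0.009,0],[0,0,0],[0,0,0]], "gripper": [0,0,0]}}

```text
time: 13.7
ee_pos: [0.6747, -0.0343, 0.0293]
eef_rot: [[0.006, -0.681, 0.733], [-0.004, 0.733, 0.681], [-1.0, -0.007, 0.001]]
wrist_force: [-0.2, 0.5, 0.4]
opening: 0.0
```

>>> {"op": "apply_moves", "data": {"xyz": [[-8,-5,-2],[-6,-7,-1],[-7,-7,0],[-7,-6,0]], "angular": [[0,0,0],[0,0,0],[0,0,-0.05],[0,0,-0.1]], "gripper": [0,0,0,0]}}

```text
time: 14.1
ee_pos: [0.6497, -0.0561, 0.0279]
eef_rot: [[0.016, -0.562, 0.827], [-0.0, 0.827, 0.562], [-1.0, -0.009, 0.013]]
wrist_force: [4.8, 1.5, -3.2]
opening: 0.002
```

```bash
python3 arc.py .1
```

```text
t 14.1 p [649.7 -56.1  27.9] r 96.4 lever -1.086 q~ 0.444 tool z yaw 0.596 want 0.485 tilt [ 0.016 -0.   ]
F tangential 5.0 radial 0.9 [ 4.8  1.5 -3.2]
[-9.  -3.8] [-8.  -4.9] [-8.5 -4. ] [-8.8 -3.2] [-9.1 -2.3] [-9.3 -1.4] [-9.4 -0.4] [-9.4  0.5]
```

>>> {"op": "apply_moves", "data": {"xyz": [[-9,-4,0],[-8,-5,0],[-8,-4,0],[-9,-3,0],[-9,-2,0]], "angular": [[0,0.01,-0.12],[0,0,-0.12],[0,0,-0.1],[0,0,-0.1],[0,0,-0.1]], "gripper": [0,0,0,0,0]}}

```text
time: 14.6
ee_pos: [0.6141, -0.0757, 0.0311]
eef_rot: [[0.03, -0.031, 0.999], [-0.008, 0.999, 0.031], [-1.0, -0.009, 0.029]]
wrist_force: [4.5, -0.2, -2.8]
opening: 0.002
```

```bash
python3 arc.py .1
```

```text
t 14.6 p [614.1 -75.7  31.1] r 97.3 lever -1.508 q~ 0.866 tool z yaw 0.031 want 0.063 tilt [ 0.03  -0.008]
F tangential 4.5 radial 0.5 [ 4.5 -0.2 -2.8]
[-10.1   1.1] [-9.3 -1.1] [-9.4 -0.2] [-9.4  0.7] [-9.2  1.7] [-9.   2.6] [-8.7  3.5] [-8.3  4.3]
```

>>> {"op": "apply_moves", "data": {"xyz": [[-9,1,-2],[-9,0,-1],[-9,1,-1],[-9,2,0]], "angular": [[0.004,0.015,-0.07],[0.004,0.015,-0.1],[0,0.01,-0.1],[0,0.005,-0.1]], "gripper": [0,0,0,0]}}

```text
time: 15.0
ee_pos: [0.5848, -0.0784, 0.0316]
eef_rot: [[0.004, 0.352, 0.936], [-0.011, 0.936, -0.352], [-1.0, -0.008, 0.008]]
wrist_force: [3.6, -0.3, -2.3]
opening: 0.001
```

```bash
python3 arc.py .08; python3 d.py; python3 -c "
from h import *
save('top','top2.png')
a=cv2.imread('pics/top2.png')[200:310,210:365]
cv2.imwrite('pics/t2c.png',cv2.resize(a,None,fx=5,fy=5,interpolation=cv2.INTER_CUBIC))"
```

```text
t 15.0 p [584.8 -78.4  31.6] r 96.5 lever -1.813 q~ 1.171 tool z yaw -0.359 want -0.242 tilt [ 0.004 -0.011]
F tangential 3.6 radial -0.6 [ 3.6 -0.3 -2.3]
[-7.4  3. ] [-7.4  1.1] [-7.3  1.7] [-7.2  2.3] [-6.9  2.9] [-6.7  3.4] [-6.4  4. ] [-6.1  4.4] 15.05 [ 0.5832 -0.0781  0.0314] [[0.002, 0.354, 0.935], [-0.01, 0.935, -0.354], [-1.0, -0.009, 0.005]] [ 2.19 -1.94  0.1 ] 0.17804357149381256
```

>>> {"op": "apply_moves", "data": {"xyz": [[-7,2,-2],[-7,2,-1],[-7,3,-1]], "angular": [[0.008,0.01,0],[0.005,0.01,-0.05],[0,0.01,-0.08]], "gripper": [0,0,0]}}

```text
time: 15.4
ee_pos: [0.567, -0.0747, 0.0305]
eef_rot: [[-0.017, 0.466, 0.885], [0.002, 0.885, -0.466], [-1.0, -0.006, -0.016]]
wrist_force: [2.9, -4.0, 1.7]
opening: 0.003
```

```bash
python3 arc.py .05
```

```text
t 15.4 p [567.  -74.7  30.5] r 95.0 lever -2.003 q~ 1.361 tool z yaw -0.485 want -0.432 tilt [-0.017  0.002]
F tangential 4.3 radial 2.4 [ 2.9 -4.   1.7]
[-4.3  2.1] [-4.5  1.4] [-4.4  1.6] [-4.3  1.8] [-4.2  2. ] [-4.1  2.2] [-4.   2.4] [-3.9  2.6]
```

>>> {"op": "apply_moves", "data": {"xyz": [[-5,2,0],[-5,2,-1],[-5,2,0]], "angular": [[0,-0.005,-0.04],[0,0,-0.05],[0,0,-0.05]], "gripper": [0,0,0]}}

```text
time: 15.7
ee_pos: [0.5556, -0.0713, 0.0311]
eef_rot: [[-0.001, 0.587, 0.809], [0.002, 0.809, -0.587], [-1.0, 0.0, -0.002]]
wrist_force: [5.0, -1.6, -4.6]
opening: -0.001
```

```bash
python3 arc.py .05
```

```text
t 15.7 p [555.6 -71.3  31.1] r 95.0 lever -2.127 q~ 1.485 tool z yaw -0.628 want -0.557 tilt [-0.001  0.002]
F tangential 5.1 radial -1.3 [ 5.  -1.6 -4.6]
[-4.   2.6] [-4.3  1.9] [-4.2  2.1] [-4.1  2.3] [-3.9  2.5] [-3.8  2.7] [-3.7  2.9] [-3.5  3.1]
```

>>> {"op": "apply_moves", "data": {"xyz": [[-4,2,-1],[-4,2.5,-1],[-4,2.5,0]], "angular": [[0,0,0],[0,0.004,-0.04],[0,0,-0.04]], "gripper": [0,0,0]}}

```text
time: 16.0
ee_pos: [0.5488, -0.0681, 0.0315]
eef_rot: [[0.008, 0.649, 0.761], [-0.003, 0.761, -0.649], [-1.0, 0.003, 0.008]]
wrist_force: [5.3, -2.4, -4.2]
opening: -0.002
```

```bash
python3 arc.py .04
```

```text
t 16.0 p [548.8 -68.1  31.5] r 94.6 lever -2.207 q~ 1.565 tool z yaw -0.707 want -0.636 tilt [ 0.008 -0.003]
F tangential 5.7 radial -1.2 [ 5.3 -2.4 -4.2]
[-3.1  2.2] [-3.3  1.8] [-3.2  1.9] [-3.2  2. ] [-3.1  2.1] [-3.   2.3] [-2.9  2.4] [-2.8  2.5]
```

>>> {"op": "apply_moves", "data": {"xyz": [[-4,2.5,-1.5],[-4,3,-1.5]], "angular": [[0,0.008,0],[0,0.004,-0.02]], "gripper": [0,0]}}

```text
time: 16.2
ee_pos: [0.5452, -0.066, 0.031]
eef_rot: [[0.007, 0.663, 0.748], [-0.007, 0.749, -0.663], [-1.0, -0.001, 0.009]]
wrist_force: [4.1, -4.3, 4.9]
opening: -0.001
```

```bash
python3 arc.py .04
```

```text
t 16.2 p [545.2 -66.   31. ] r 94.2 lever -2.251 q~ 1.609 tool z yaw -0.725 want -0.68 tilt [ 0.007 -0.007]
F tangential 5.9 radial 0.7 [ 4.1 -4.3  4.9]
[-3.2  2. ] [-3.2  1.9] [-3.2  2. ] [-3.1  2.2] [-3.   2.3] [-2.9  2.4] [-2.8  2.5] [-2.7  2.6]
```

>>> {"op": "apply_moves", "data": {"xyz": [[-4,3,0],[-4,3,0]], "angular": [[0,0,0],[0,0,-0.03]], "gripper": [0,0]}}

```text
time: 16.4
ee_pos: [0.5405, -0.0634, 0.0322]
eef_rot: [[0.015, 0.684, 0.729], [-0.011, 0.729, -0.684], [-1.0, 0.002, 0.018]]
wrist_force: [5.4, -4.3, -4.3]
opening: -0.003
```

```bash
python3 arc.py .04
```

```text
t 16.4 p [540.5 -63.4  32.2] r 94.2 lever -2.308 q~ 1.666 tool z yaw -0.753 want -0.737 tilt [ 0.015 -0.011]
F tangential 6.9 radial -0.5 [ 5.4 -4.3 -4.3]
[-3.1  2.1] [-3.1  2.1] [-3.   2.2] [-3.   2.3] [-2.9  2.4] [-2.8  2.6] [-2.7  2.7] [-2.5  2.8]
```

>>> {"op": "apply_moves", "data": {"xyz": [[-3.5,3,-1],[-3.5,3,-1]], "angular": [[0.006,0.008,0],[0.004,0.006,-0.02]], "gripper": [0,0]}}

```text
time: 16.6
ee_pos: [0.537, -0.0606, 0.0318]
eef_rot: [[0.01, 0.697, 0.717], [-0.005, 0.717, -0.697], [-1.0, 0.003, 0.01]]
wrist_force: [4.4, -4.3, 1.9]
opening: 0.002
```

```bash
python3 arc.py .04
```

```text
t 16.6 p [537.  -60.6  31.8] r 93.6 lever -2.355 q~ 1.713 tool z yaw -0.772 want -0.784 tilt [ 0.01  -0.005]
F tangential 6.2 radial -0.1 [ 4.4 -4.3  1.9]
[-3.3  1.8] [-3.   2.2] [-2.9  2.4] [-2.8  2.5] [-2.7  2.6] [-2.6  2.7] [-2.5  2.8] [-2.4  2.9]
```

>>> {"op": "apply_moves", "data": {"xyz": [[-3.5,3,0],[-3.5,3,0]], "angular": [[0,0.004,-0.02],[0,0,-0.04]], "gripper": [0,0]}}

```text
time: 16.8
ee_pos: [0.533, -0.0583, 0.0327]
eef_rot: [[0.013, 0.739, 0.674], [-0.01, 0.674, -0.739], [-1.0, 0.003, 0.016]]
wrist_force: [4.1, -3.6, -3.7]
opening: -0.002
```

```bash
python3 arc.py .04
```

```text
t 16.8 p [533.  -58.3  32.7] r 94.1 lever -2.405 q~ 1.763 tool z yaw -0.831 want -0.834 tilt [ 0.013 -0.01 ]
F tangential 5.4 radial -0.6 [ 4.1 -3.6 -3.7]
[-3.   2.3] [-2.9  2.4] [-2.8  2.5] [-2.7  2.6] [-2.6  2.7] [-2.5  2.8] [-2.4  2.9] [-2.3  3. ]
```

>>> {"op": "apply_moves", "data": {"xyz": [[-3,2.5,-1.5],[-3,3,-1.5]], "angular": [[0.006,0.007,0],[0.004,0.006,-0.04]], "gripper": [0,0]}}

```text
time: 17.0
ee_pos: [0.531, -0.0568, 0.0319]
eef_rot: [[0.01, 0.765, 0.644], [-0.005, 0.644, -0.765], [-1.0, 0.004, 0.01]]
wrist_force: [3.6, -5.1, 4.0]
opening: -0.001
```

```bash
python3 arc.py .04
```

```text
t 17.0 p [531.  -56.8  31.9] r 94.0 lever -2.432 q~ 1.79 tool z yaw -0.871 want -0.861 tilt [ 0.01  -0.005]
F tangential 6.2 radial 0.6 [ 3.6 -5.1  4. ]
[-2.9  2.4] [-2.8  2.5] [-2.7  2.6] [-2.6  2.7] [-2.5  2.8] [-2.4  2.9] [-2.3  3. ] [-2.2  3.1]
```

>>> {"op": "apply_moves", "data": {"xyz": [[-3,3,0],[-3,3,0]], "angular": [[0,0,0],[0,0,-0.03]], "gripper": [0,0]}}

```text
time: 17.2
ee_pos: [0.528, -0.055, 0.0331]
eef_rot: [[0.017, 0.784, 0.621], [-0.01, 0.621, -0.784], [-1.0, 0.007, 0.018]]
wrist_force: [4.4, -4.1, -4.5]
opening: 0.001
```

```bash
python3 arc.py .04
```

```text
t 17.2 p [528.  -55.   33.1] r 94.5 lever -2.468 q~ 1.826 tool z yaw -0.901 want -0.897 tilt [ 0.017 -0.01 ]
F tangential 5.9 radial -0.9 [ 4.4 -4.1 -4.5]
[-2.6  2.8] [-2.8  2.6] [-2.7  2.7] [-2.5  2.8] [-2.4  2.9] [-2.3  3. ] [-2.2  3.1] [-2.1  3.1]
```

>>> {"op": "apply_moves", "data": {"xyz": [[-3.5,3.5,-1.5],[-3,3.5,-1.5]], "angular": [[0.006,0.007,0],[0.004,0.006,-0.03]], "gripper": [0,0]}}

```text
time: 17.4
ee_pos: [0.5254, -0.0522, 0.0322]
eef_rot: [[0.014, 0.801, 0.598], [-0.005, 0.598, -0.801], [-1.0, 0.008, 0.012]]
wrist_force: [3.6, -5.9, 5.1]
opening: 0.004
```

```bash
python3 arc.py .04
```

```text
t 17.4 p [525.4 -52.2  32.2] r 94.1 lever -2.508 q~ 1.866 tool z yaw -0.93 want -0.938 tilt [ 0.014 -0.005]
F tangential 6.9 radial 0.6 [ 3.6 -5.9  5.1]
[-2.7  2.6] [-2.7  2.7] [-2.5  2.8] [-2.4  2.9] [-2.3  3. ] [-2.2  3.1] [-2.1  3.1] [-1.9  3.2]
```

>>> {"op": "apply_moves", "data": {"xyz": [[-3,3.5,0],[-3,3.5,0]], "angular": [[0,0.004,0],[0,0,-0.03]], "gripper": [0,0]}}

```text
time: 17.6
ee_pos: [0.5233, -0.0511, 0.0336]
eef_rot: [[0.02, 0.819, 0.574], [-0.013, 0.574, -0.819], [-1.0, 0.009, 0.022]]
wrist_force: [7.9, -7.9, -8.1]
opening: -0.0
```

```bash
python3 arc.py .04
```

```text
t 17.6 p [523.3 -51.1  33.6] r 94.7 lever -2.533 q~ 1.891 tool z yaw -0.96 want -0.962 tilt [ 0.02  -0.013]
F tangential 11.0 radial -1.9 [ 7.9 -7.9 -8.1]
[-2.2  3.1] [-2.6  2.7] [-2.5  2.8] [-2.4  2.9] [-2.2  3. ] [-2.1  3.1] [-2.   3.2] [-1.9  3.3]
```

>>> {"op": "apply_moves", "data": {"xyz": [[-2.5,3,-1]], "angular": [[0.004,0.005,0]], "gripper": [0]}}

```text
time: 17.7
ee_pos: [0.5231, -0.0512, 0.0334]
eef_rot: [[0.021, 0.819, 0.574], [-0.013, 0.574, -0.819], [-1.0, 0.01, 0.023]]
wrist_force: [6.5, -5.2, -0.8]
opening: 0.001
```

```bash
python3 arc.py .04; python3 -c "
from h import *
r=place_of('wrist','panel')"
```

```text
t 17.7 p [523.1 -51.2  33.4] r 94.9 lever -2.533 q~ 1.891 tool z yaw -0.96 want -0.963 tilt [ 0.021 -0.013]
F tangential 8.0 radial -2.4 [ 6.5 -5.2 -0.8]
[-2.1  3.3] [-2.6  2.7] [-2.5  2.8] [-2.4  2.9] [-2.2  3. ] [-2.1  3.1] [-2.   3.2] [-1.9  3.3]
```

>>> {"op": "apply_moves", "data": {"xyz": [[-3,3.5,0],[-3,3.5,0]], "angular": [[0,0,0],[0,0,0]], "gripper": [0,0]}}

```text
time: 17.95
ee_pos: [0.5223, -0.0515, 0.0348]
eef_rot: [[0.034, 0.818, 0.574], [-0.023, 0.575, -0.818], [-0.999, 0.015, 0.039]]
wrist_force: [6.7, -8.2, -5.2]
opening: 0.004
```

```bash
python3 arc.py .04
```

```text
t 17.95 p [522.3 -51.5  34.8] r 95.7 lever -2.537 q~ 1.895 tool z yaw -0.959 want -0.967 tilt [ 0.034 -0.023]
F tangential 10.6 radial -0.9 [ 6.7 -8.2 -5.2]
[-1.5  3.9] [-2.6  2.7] [-2.5  2.8] [-2.3  2.9] [-2.2  3. ] [-2.1  3.1] [-2.   3.2] [-1.8  3.3]
```

>>> {"op": "apply_moves", "data": {"xyz": [[-3,3.5,-2],[-3,4,-1.5]], "angular": [[0.01,0.015,0],[0.007,0.01,0]], "gripper": [0,0]}}

```text
time: 18.15
ee_pos: [0.5221, -0.0514, 0.0341]
eef_rot: [[0.024, 0.818, 0.575], [-0.016, 0.575, -0.818], [-1.0, 0.01, 0.026]]
wrist_force: [5.1, -7.6, 2.5]
opening: 0.001
```

```bash
python3 arc.py .04
```

```text
t 18.15 p [522.1 -51.4  34.1] r 95.7 lever -2.539 q~ 1.897 tool z yaw -0.958 want -0.968 tilt [ 0.024 -0.016]
F tangential 9.1 radial 0.1 [ 5.1 -7.6  2.5]
[-1.5  3.9] [-2.6  2.7] [-2.5  2.8] [-2.3  2.9] [-2.2  3. ] [-2.1  3.1] [-2.   3.2] [-1.8  3.3]
```

>>> {"op": "apply_moves", "data": {"xyz": [[8,-11,0],[6,-8,0],[0,0,40],[0,0,45],[-20,10,40],[-20,15,20],[-10,20,0],[0,0,0]], "angular": [[0,0,0],[0,0,0.05],[0.01,0.015,0.1],[0,0,0.14],[0,0,0.14],[0,0,0.14],[0,0,0.14],[0,0,0.14]], "gripper": [0,0,0,0,0,0,0,0]}}

```text
time: 18.95
ee_pos: [0.4719, -0.0258, 0.1808]
eef_rot: [[-0.013, 0.059, 0.998], [-0.006, 0.998, -0.059], [-1.0, -0.007, -0.013]]
wrist_force: [-0.4, -0.5, -0.3]
opening: -0.0
```

>>> {"op": "apply_moves", "data": {"xyz": [[-10,30,10],[-10,30,10],[-10,30,10],[0,0,0],[0,0,0]], "angular": [[0,0,0.08],[0,0,0],[0,0,0],[0,0,0],[0,0,0]], "gripper": [0,0,0,0,0]}}

```text
time: 19.45
ee_pos: [0.432, 0.0652, 0.2104]
eef_rot: [[-0.027, -0.038, 0.999], [-0.008, 0.999, 0.038], [-1.0, -0.007, -0.027]]
wrist_force: [0.4, -0.2, 0.3]
opening: 0.0
```

```bash
python3 d.py; python3 d.py; python3 -c "
from h import *
s=read_state();print(s['eef_rot'],s['ee_pos']);save('wrist','w8.png');import json
json.dump(dict(ee_pos=list(map(float,s['ee_pos'])),eef_rot=np.array(s['eef_rot']).tolist()),open('s8.json','w'))"; python3 d.py
```

```text
19.5 [0.4321 0.0653 0.2103] [[-0.027, -0.037, 0.999], [-0.008, 0.999, 0.037], [-1.0, -0.007, -0.027]] [-0.96  0.32  0.24] 0.015815570198197747
19.55 [0.4326 0.0648 0.2102] [[-0.026, -0.036, 0.999], [-0.008, 0.999, 0.035], [-1.0, -0.007, -0.027]] [ 0.41  0.41 -1.06] 0.017796664574250713
[[-0.0262903  -0.03562063  0.99901952]
 [-0.00812126  0.99933958  0.03541832]
 [-0.99962136 -0.00718214 -0.02656222]] [0.43256883 0.06476579 0.2102351 ]
19.65 [0.4331 0.0643 0.2103] [[-0.026, -0.034, 0.999], [-0.008, 0.999, 0.034], [-1.0, -0.008, -0.026]] [0.35 0.52 0.12] 0.005564893187869187
```

View pics/w8.png

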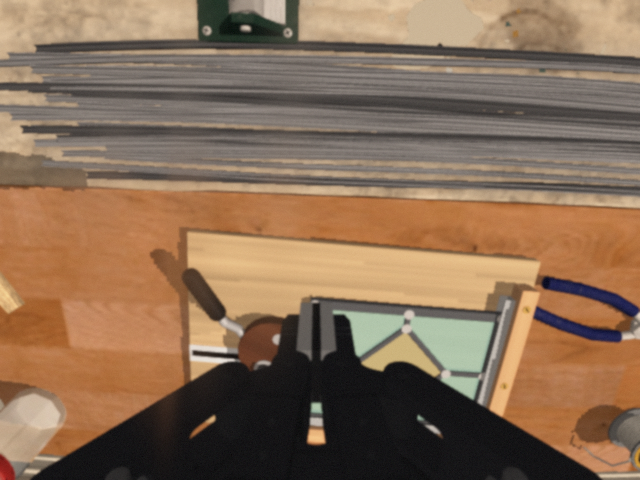

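Run:
```python
from h import *
import h,json
st=json.load(open('s8.json'));h.read_state=lambda:st
f=lambda p,z:(h.ray('wrist',p,z)*1000)[:,:2]
g=cv2.imread('pics/w8.png').astype(int).sum(2)//3
for c in (350,400,450,490): print(c,g[232:256,c].tolist(),g[295:318,c].tolist())
print('row 300',g[300,182:196].tolist(),g[300,300:318].tolist(),g[306,300:318].tolist())
cv2.imwrite('pics/w8c.png',cv2.resize(cv2.imread('pics/w8.png')[225:400,180:550],None,fx=2.1,fy=2.1,interpolation=cv2.INTER_CUBIC))
```

```text
350 [123, 123, 125, 123, 121, 123, 126, 123, 113, 93, 89, 92, 112, 139, 167, 176, 181, 179, 178, 176, 176, 177, 175, 178] [176, 173, 169, 149, 110, 70, 55, 66, 81, 89, 96, 91, 95, 91, 98, 110, 140, 170, 181, 180, 179, 180, 181]
400 [115, 112, 111, 113, 108, 109, 108, 109, 109, 110, 110, 111, 109, 99, 88, 89, 106, 133, 160, 174, 180, 182, 182, 182] [181, 181, 179, 177, 176, 173, 173, 162, 129, 86, 59, 69, 82, 95, 98, 95, 93, 95, 99, 113, 143, 171, 179]
450 [113, 112, 112, 113, 110, 109, 107, 106, 108, 107, 110, 111, 114, 115, 115, 117, 116, 107, 92, 91, 100, 127, 158, 175] [168, 169, 173, 175, 177, 179, 178, 178, 177, 176, 173, 160, 130, 81, 60, 71, 89, 96, 95, 100, 96, 95, 100]
490 [125, 124, 120, 121, 119, 116, 116, 116, 117, 114, 111, 109, 109, 107, 107, 107, 108, 113, 118, 118, 120, 114, 100, 103] [104, 104, 104, 104, 101, 103, 104, 102, 101, 104, 105, 105, 105, 103, 97, 83, 62, 57, 68, 89, 95, 99, 95]
row 300 [89, 89, 89, 88, 89, 94, 108, 113, 112, 108, 106, 106, 106, 97] [158, 137, 114, 105, 104, 104, 104, 103, 101, 98, 88, 94, 112, 125, 138, 135, 127, 114] [125, 104, 98, 96, 94, 95, 94, 95, 95, 95, 91, 83, 58, 36, 22, 24, 23, 23]
```

View pics/w8c.png

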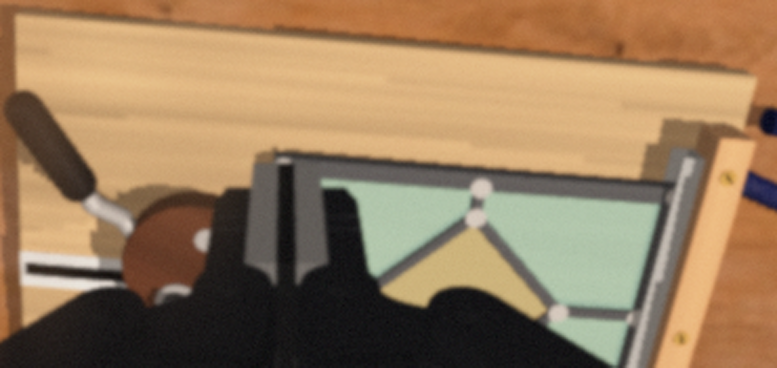

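Run:
```python
from h import *
import h,json
st=json.load(open('s8.json'));h.read_state=lambda:st
f=lambda p,z:(h.ray('wrist',p,z)*1000)[:,:2]
b=f([(350,245),(400,249.2),(450,253.2)],.012);p=f([(350,299),(400,303.3),(450,307.5)],.012)
print(b.round(1),p.round(1))
sb=np.polyfit(b[:,1],b[:,0],1);sp=np.polyfit(p[:,1],p[:,0],1);n=np.hypot(1,sb[0])
print('slopes',sb[0],sp[0],'dist',(p[:,0]-np.polyval(sb,p[:,1]))/n)
r=f([(188.5,262),(189,300)],.012);c=f([(309,297)],.012);print('board right edge',r.round(1),'panel NR corner',c.round(1), 'batten outer near top',f([(538,294)],.03).round(1),'board NL',f([(539,260)],.012).round(1),f([(188,229)],.012).round(1))
```

```text
[[461.2  96.8]
 [463.7 145.5]
 [466.  194.9]] [[518.6 100.4]
 [521.5 151.6]
 [524.5 203.6]]
slopes 0.04829456200461793 0.057882661423882716 dist [57.05184955 57.55031761 58.0399988 ]
board right edge [[484.8 -61.3]
 [526.3 -63.8]] panel NR corner [[517.9  58.8]] batten outer near top [[498.5 280.3]] board NL [[469.8 285.2]] [[450.9 -59.5]]
```

>>> {"op": "apply_moves", "data": {"xyz": [[20,20,15],[30,20,15],[30,20,10],[25,20,0],[15,5,0],[0,0,0],[0,0,0]], "angular": [[0,-0.013,-0.04],[0,-0.013,-0.04],[0,0,0],[0,0,0],[0,0,0],[0,0,0],[0,0,0]], "gripper": [0,0,0,0,0,0,0]}}

```text
time: 20.35
ee_pos: [0.5564, 0.1436, 0.2479]
eef_rot: [[-0.008, 0.061, 0.998], [-0.013, 0.998, -0.061], [-1.0, -0.013, -0.007]]
wrist_force: [-0.4, -0.8, -0.0]
opening: -0.002
```

```bash
python3 d.py
cat > e.py <<'E'
from h import *
im,_=save('wrist','w9.png');g=cv2.GaussianBlur(im.astype(float).sum(2)/3,(3,3),0)
# panel mask
m=silhouettes('wrist','panel')[0]['mask'];ys,xs=np.where(m);print(read_state()['ee_pos'],'mask cols',xs.min(),xs.max(),'rows',ys.min(),ys.max())
c0,c1=np.percentile(xs,[8,88]).astype(int);P=[];Bd=[]
for c in range(c0,c1,3):
    r0=np.where(m[:,c])[0].min()
    w=np.diff(g[r0-12:r0+8,c]);k=w.argmin();P.append((c,r0-12+k+.5))       # bright->dark: panel foot
    w=np.diff(g[r0-110:r0-25,c]);k=w.argmax();Bd.append((c,r0-110+k+.5))    # dark->bright: board top edge
def fit(px):
    q=ray('wrist',px,.012)*1000;x,y=q[:,0],q[:,1]
    k=np.ones(len(x),bool)
    for _ in range(4): s=np.polyfit(y[k],x[k],1);e=x-np.polyval(s,y);k=abs(e)<max(1,2*e[k].std())
    print(k.sum(),len(k),'resid',e[k].std().round(2));return s,y[k]
sb,_=fit(Bd);sp,y=fit(P)
print('slopes board,panel',sb[0].round(4),sp[0].round(4),'dist ends',[((np.polyval(sp,v)-np.polyval(sb,v))/np.hypot(1,sb[0])).round(2) for v in (y.min(),y.max())],y.min(),y.max())
E
python3 e.py
```

```text
20.4 [0.5562 0.1434 0.2479] [[-0.008, 0.061, 0.998], [-0.013, 0.998, -0.061], [-1.0, -0.013, -0.007]] [ 0.53 -0.67 -0.54] 0.02146053823131081
[0.55588762 0.14358469 0.24840013] mask cols 234 428 rows 167 299
50 50 resid 0.25
50 50 resid 0.04
slopes board,panel 0.0501 0.0597 dist ends [np.float64(55.04), np.float64(56.46)] 79.1686234841737 226.94533721037004
```

```bash
cat > e2.py <<'E'
from h import *
im=cv2.imread('pics/w9.png')[:,:,::-1];g=cv2.GaussianBlur(im.astype(float).sum(2)/3,(3,3),0)
m=silhouettes('wrist','panel')[0]['mask']
def fit(px,z,ax,nm):
    q=ray('wrist',px,z)*1000;u,v=(q[:,1],q[:,0]) if ax==0 else (q[:,0],q[:,1])
    k=np.ones(len(u),bool)
    for _ in range(5): s=np.polyfit(u[k],v[k],1);e=v-np.polyval(s,u);k=abs(e)<max(.8,2*e[k].std())
    print(nm,'yaw',(-s[0] if ax==0 else s[0]).round(4),'n',k.sum(),len(k),'resid',e[k].std().round(2),'mid',np.median(u[k]).round(1),np.polyval(s,np.median(u[k])).round(1))
def sub(w):
    k=int(np.abs(w).argmax());a=np.abs(w)
    o=0 if k in(0,len(w)-1) else .5*(a[k-1]-a[k+1])/(a[k-1]-2*a[k]+a[k+1]);return k+o+.5
F,R,L=[],[],[]
ys,xs=np.where(m)
for c in range(int(np.percentile(xs,10)),int(np.percentile(xs,85)),3):
    r=np.where(m[:,c])[0].max()
    if r<285: continue
    F.append((c,r-6+sub(np.diff(g[r-6:r+7,c]))))
for r in range(int(np.percentile(ys,8)),int(np.percentile(ys,80)),3):
    cc=np.where(m[r])[0];a,b=cc.min(),cc.max()
    R.append((a-7+sub(np.minimum(0,-np.diff(g[r,a-7:a+8])*-1)),r)); L.append((b-7+sub(np.diff(g[r,b-7:b+8])),r))
if len(F)>5: fit(F,.0235,0,'far leaf')
fit(R,.012,1,'panel right');fit(L,.0235,1,'left leaf')
# board right and left-batten edges by strongest gradient over a window beyond the panel
for nm,win,z in (('board right',(95,235),.012),):
    E=[]
    for r in range(170,230,3):
        E.append((win[0]+sub(np.maximum(0,np.diff(g[r,win[0]:win[1]]))),r))
    print(np.round(E[::4],1).tolist());fit(E,z,1,nm)
for r in (190,230,270): print(r,g[r,405:450].astype(int).tolist())
for c in (260,400): print(c,g[285:325,c].astype(int).tolist())
E
python3 e2.py; python3 e.py
```

```text
far leaf yaw -0.0572 n 45 47 resid 2.32 mid 142.0 662.1
panel right yaw -0.0511 n 23 32 resid 0.64 mid 568.8 51.0
left leaf yaw -0.0487 n 30 32 resid 1.66 mid 578.8 249.1
[[137.6, 170.0], [147.3, 182.0], [142.5, 194.0], [121.6, 206.0], [123.8, 218.0]]
board right yaw -0.687 n 17 20 resid 8.36 mid 536.3 -48.0
190 [166, 167, 167, 167, 167, 167, 167, 167, 166, 166, 167, 166, 166, 167, 166, 165, 160, 145, 115, 82, 69, 85, 119, 151, 165, 162, 145, 123, 107, 102, 100, 98, 93, 90, 100, 124, 147, 159, 164, 167, 168, 169, 169, 169, 170]
230 [165, 165, 166, 166, 165, 165, 165, 165, 165, 165, 165, 166, 165, 158, 140, 108, 78, 73, 100, 136, 154, 147, 126, 109, 103, 101, 101, 98, 93, 88, 95, 116, 140, 157, 163, 164, 164, 166, 168, 169, 169, 169, 170, 169, 169]
270 [164, 165, 164, 164, 165, 165, 165, 165, 165, 164, 157, 134, 98, 72, 76, 109, 145, 163, 164, 157, 142, 121, 106, 99, 95, 91, 95, 112, 137, 156, 163, 164, 165, 165, 166, 166, 168, 169, 170, 170, 169, 167, 162, 148, 129]
260 [163, 163, 163, 163, 163, 164, 163, 162, 159, 153, 139, 117, 95, 87, 98, 125, 150, 163, 165, 166, 166, 164, 156, 138, 118, 112, 125, 144, 157, 161, 162, 163, 165, 169, 172, 174, 172, 171, 169, 161]
400 [164, 164, 163, 163, 163, 163, 163, 162, 157, 145, 120, 94, 85, 100, 130, 158, 169, 170, 169, 168, 166, 157, 139, 115, 107, 121, 145, 163, 171, 173, 173, 172, 171, 169, 168, 167, 165, 163, 157, 144]
[0.55612744 0.14426702 0.24883434] mask cols 234 426 rows 167 299
49 49 resid 0.26
49 49 resid 0.32
slopes board,panel 0.0472 0.0516 dist ends [np.float64(56.05), np.float64(56.69)] 79.82686580136665 224.86163505483617
```

```bash
python3 -c "
from station import *
print(read_state()['time']);print(hand_in())"
```

```text
20.65
the job is handed in; nothing more can be done
None
```

I slid the panel into the far zinc channel and swung the cam lever clockwise until it bit. I then backed the arm clear and handed the job in at 20.65 s. No verdict came back, so the result rests on my own checks.

- **Far channel:** the panel slid at about 2 N and stopped firm at 6–9 N. Its near edge lies about 56–58 mm from the board's near edge; home is 57 mm.
- **Bite:** turning the lever took about 4–7 N, and then it stopped near q ≈ 1.9. I pushed it to about 11 N at the most, and further pushes of 8–11 N hardly moved it.
- **Left channel:** the strip of lead left showing is even along both channels. The panel's right edge measures roughly where home puts it, within 1–2 mm.
- **Squareness:** the last two measurements disagreed, giving 0.0096 and 0.0044 rad off the board. The limit is 0.02 rad.

**Mishap:** the first pushes on the panel dragged the fingertips on the board, with up to 18 N upward on the wrist. I raised the fingers and pushed again, with no harm seen.

**Not checked:**
- I couldn't measure the cam's own force on the panel after letting go of the lever.
- I didn't measure the jar, pliers or boxwood tool again at the end, but the arm stayed away from them.

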